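# Pop a tea tin out of the spring dispenser and trap it

### The arm

A 6-joint arm with a two-finger parallel gripper is mounted at the origin on the work surface. World frame = base frame: x ahead of the robot, y to its left, z up, the work surface at z = 0. Lengths are in m, angles in rad, forces in N, time in s.
With the tool pointing down it reaches from about 0.25 to 0.775 m from the base axis. Payload 4 kg.
Tool frame: the origin (TCP) lies at the very end of the fingers, on their centre line; the grasp point (between the pads) lies 19 mm behind it; z points along the fingers, y is the line along which they close (so a half turn about z gives the same grasp; the last joint's range is limited). The gripper opens to 94 mm and grips with 3 to 60 N. Pads are 16 mm wide; open, the fingers measure 119 mm over their backs; the gripper's body (75 mm by 177 mm) begins 78 mm behind the grasp point.
Start: joints at [-1.312, 0.087, 1.371, -0, 1.684, -0.103], TCP at [0.195, -0.514, 0.206] pointing down, gripper open.
Joint ranges: [-3.1, 3.1], [-0.76, 2.03], [0.27, 2.55], [-1.08, 4.22], [0.17, 2.65], [-2.57, 2.57]. Speed limits (rad/s): [2.79, 2.79, 3.14, 3.14, 3.14, 3.14].

### API

Orientations are given as a unit quaternion [w, x, y, z].
In Python, from cell import * gives the robot as it stands.
- The arm moves only by the tool jog_arm, never from a script. Its argument "steps" is one flat list of numbers, 7 for each row, row after row: the turn, a rotation vector about the tool's x, y, z in rad, then the shift along the tool's x, y, z in cm, then the closure, from 0 (fully open) to 1 (shut). A call has exactly 8 rows; each row is the pose to reach, as a shift and turn from the pose commanded when the call began, along the tool's axes at that moment; what a row does not reach only later rows make up. A row lasts 1/10 s, in which the tool goes at most 50 mm and 8.59 degrees, less where a joint would pass 70% of its speed; a pose out of reach is approached as far as the arm can. A call with a gripper value outside its range is refused whole. The fingers move at their own pace and stop on an object; "force" is the grip in N (left out, the last holds). Time passes only in rows, so rows that repeat a pose let the fingers close, or fill a call up. It gives the time, the measured TCP pose, the force, the opening and the grip force at its end, in the units of the state.
- get_state(): the state, without advancing time (a new reading comes with each control period).
- camera(name): name is "scene" or "top"; returns a dict with "pixels" (400x640x3 uint8, blue, green, red), "fx", "fy", "cx", "cy" (pixels), "extrinsics" (4x4, takes a point from camera to world coordinates). Camera axes: x right, y up, looking along -z (the intrinsics and any distortion apply to the point x, -y, -z); pixel columns grow to the right and rows downward; lengths in m; the calibration is good to about 2 mm. A picture is of the moment at which its call begins. There is no depth.
- hand_in(): hands the job in; it is judged then, once.
The state is a dict: "time_s": time; "qpos": joint angles; "qvel": joint speeds; "effort": joint torques, N m; "tcp_pos": TCP position; "ee_rot": TCP orientation; "wrist_force": force on the tool from outside, world axes, zero at the start; "ft_torque": the same for the moment, N m; "grip_width": finger opening in m; "grasp_force": force on a finger pad.
Only numpy, scipy, OpenCV 4.12 (cv2) and the standard library are available. Lean on these libraries where they do the work, as an engineer would, in place of code of your own. Each camera call takes 0.05 s, during which the arm holds its last target. There are 200 camera calls.

### The job

Press the brass key of the tin dispenser fully down with one fingertip so that the spring pops the blue tea tin out of its stall, and trap the tin with the other finger on the open ramp, mostly out past the gate but before it slides over the ramp's end. Never lift or tip the tin, and leave the jar, the cup and the red tin where they stand. Finish while holding: key still fully down under one finger, the tin standing still against the other.

Things in the scene. Friction and masses are not known exactly. Their poses are not given: they have to be found in the camera images.
- dispenser: Fixed dark walnut tin dispenser, base 155 x 104 x 22 mm. Origin: underside, on the lane's centre line at the gate. The level lane (47 mm wide, floor 22 mm above the counter) runs along its own x; the tin slides to +x. Gate blade at x 0 to 4 mm. Behind it (x -85 to -3) the stall, 4 mm walls 16 mm above the floor. The brass key is on the lane's +y side, away from it by 11 mm.
- ramp_mid (a point): Point on the floor of the open ramp, on the lane's centre line, at dispenser x = 38, y = 0, z = 22 mm; axes as the dispenser's. The ramp runs from dispenser x = 4 to 70 mm between rails only 5 mm above its floor, and ends open, with a 22 mm drop to the counter.
- key_top (a point): Centre of the top face of the brass key, a flat pad 60 mm (along dispenser x) by 26 mm, at dispenser x = -15, y = 50 mm. Moves with the key; axes as the dispenser's. Its top is 44 mm above the counter at rest, 30 mm when fully down: a fingertip level with the pressed key is 8 mm above the ramp floor, clear of the rails.
- key (a joint): Key travel, m: 0 up, 0.014 fully down on its stop (0.012 and more counts as fully down). Spring 3 N at the top, 6.5 N at the bottom, plus up to 3 N of rubbing by the tin; rises when let go. The gate blade is part of the key: its top is 10 mm above the lane floor at rest and below it after 10 mm of travel, which frees the tin.
- pusher (a joint): Travel of the grey spring pusher behind the tin, m: 0 at rest with the tin at the gate, up to 0.105. It pushes the tin with about 3 N towards +x, damped: a freed tin runs at roughly 50 mm/s, reaches the ramp's end in 1 to 2 s and is pushed off unless stopped. It keeps pushing on a stopped tin.
- tea_tin: Loose blue tea tin with a steel lid, 44 mm diameter, 48 mm high, about 0.12 kg, standing on the lane floor. Origin: centre of its underside. It starts at dispenser x = -22 mm, its front touching the gate; well trapped, its centre is at dispenser x = 0 to 48 mm (then mostly past the gate and wholly on the ramp).
- spice_jar: Loose amber glass jar with steel cap, 42 mm diameter, 80 mm high; bystander. Origin: centre of its underside.
- cup: Loose white cup, 68 mm across the rim, 60 mm high; bystander. Origin: centre of its underside.
- red_tin: Loose red tin, 44 mm diameter, 48 mm high, standing on the counter; bystander. Origin: centre of its underside.
There are look-alikes about, which are no part of the job. Leave any orange look-alike of the tea_tin alone. There is more than one size of the dispenser; the one meant has the size given above.

How it is judged:
By the outcome, as a careful person would: the job done as asked, in the order asked, and still so for the second after the job is handed in, while the arm keeps its last pose, push and grip.
It also fails if it takes over 32 s, if anything falls off the work surface, if the arm or the gripper's body presses on something with over 40 N, if the wrist force passes 120 N, or if a joint passes its speed limit or range.

## Working session

There is one attempt and no reset: what is moved stays moved. The work goes in short steps, Python scripts to look and compute and a tool call to move; the robot and the scene stay as the last step left them, time stands still between calls to the robot, and variables do not carry over. Pictures are saved under pics/ and viewed, at most 10 in all, crops included, and the job is handed in when it is done.

Besides the shell and the picture viewer there is one more tool, called after "Request:" by a JSON object that holds its "op" and its "data". jog_arm: Moves the arm, as the interface text tells. Its arguments: {"type":"object","properties":{"steps":{"type":"array"},"force":{"type":"number"}},"required":["steps"]}

```bash
mkdir -p pics
python3 - <<'E'
from cell import *
import cv2,numpy as np
for n in("scene","top"):
    c=camera(n);cv2.imwrite(f"pics/{n}0.png",c["pixels"]);np.savez(f"{n}0.npz",**{k:c[k] for k in c})
    print(n,[k for k in c],c["fx"],c["fy"],c["cx"],c["cy"]);print(np.round(c["extrinsics"],3), c.get("distortion"))
print(get_state())
E
```

```text
scene ['pixels', 'fx', 'fy', 'cx', 'cy', 'extrinsics'] 448.1158786102027 448.1158786102027 325.10479473142885 194.37057037093197
[[-0.514 -0.648  0.562  1.114]
 [ 0.857 -0.398  0.326  0.385]
 [ 0.013  0.65   0.76   0.766]
 [ 0.     0.     0.     1.   ]] None
top ['pixels', 'fx', 'fy', 'cx', 'cy', 'extrinsics'] 425.0413060334232 425.0413060334232 317.9942191173079 200.83586717631152
[[-0.001  0.998 -0.067  0.533]
 [-1.     0.     0.017  0.083]
 [ 0.017  0.067  0.998  0.805]
 [ 0.     0.     0.     1.   ]] None
{'time_s': 0.1, 'qpos': array([-1.31213372e+00,  8.78701722e-02,  1.37208986e+00,  1.58617023e-05,
        1.68359198e+00, -1.03119128e-01]), 'qvel': array([-4.99684285e-04, -1.60256071e-03, -3.85021193e-03,  7.79079506e-05,
        1.86311516e-03, -2.03935093e-03]), 'effort': array([ 1.83276730e-03, -3.41252875e+01, -3.03300583e+01,  7.19882967e-02,
        3.05083115e-02, -1.05864146e-04]), 'tcp_pos': array([ 0.19453288, -0.51392514,  0.20443391]), 'ee_rot': array([-9.77331957e-04,  9.83683180e-01,  1.79906759e-01, -6.82572026e-05]), 'wrist_force': array([ 0.23061839, -0.49491513, -1.40006636]), 'ft_torque': array([-0.04208496, -0.01070297, -0.00353019]), 'grasp_force': 0.0, 'grip_width': 0.09398859865273639}
```

View pics/scene0.png

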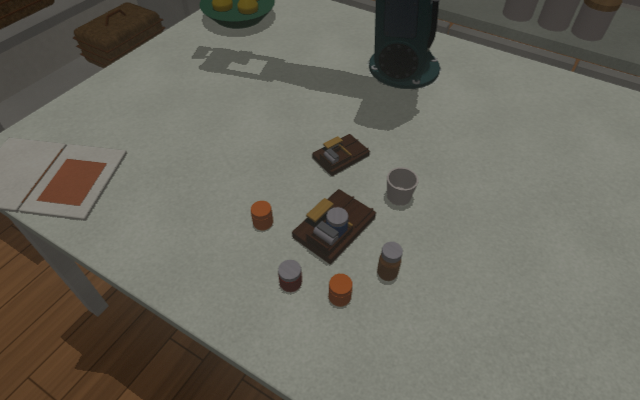

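View pics/top0.png

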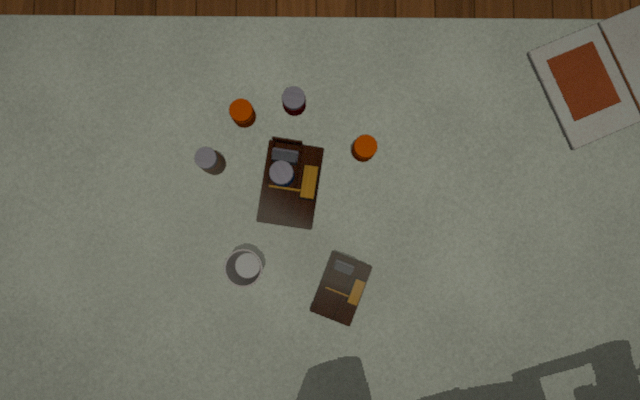

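The scene view has two dispensers, at about (335,225) and (341,154). In the top view they are at (290,184), large with the blue tin inside, and (341,288), small and empty. The large one is about 88 px long, which is about 155 mm at this height, so it is the one meant. Next I'll measure it and confirm in a crop.

```bash
cat > h.py <<'E'
import cv2,numpy as np
def load(n): return dict(np.load(n+".npz"))
def ray(c,uv,z):
    E=c["extrinsics"];uv=np.atleast_2d(uv).astype(float)
    d=np.c_[(uv[:,0]-c["cx"])/c["fx"],-(uv[:,1]-c["cy"])/c["fy"],-np.ones(len(uv))]@E[:3,:3].T
    o=E[:3,3]; return o+d*((z-o[2])/d[:,2])[:,None]
def proj(c,P):
    E=c["extrinsics"];p=(np.atleast_2d(P)-E[:3,3])@E[:3,:3]
    return np.c_[c["cx"]-c["fx"]*p[:,0]/p[:,2],c["cy"]+c["fy"]*p[:,1]/p[:,2]]
E
python3 - <<'E'
from h import *
def big(m,roi):
    k=np.zeros_like(m);x0,y0,x1,y1=roi;k[y0:y1,x0:x1]=m[y0:y1,x0:x1]
    cs,_=cv2.findContours(k,cv2.RETR_EXTERNAL,cv2.CHAIN_APPROX_NONE);return max(cs,key=cv2.contourArea)
for n,rk,rb in(("top0",(297,155,325,205),(240,125,335,240)),("scene0",(300,195,338,228),(285,185,382,268))):
    c=load(n);im=c["pixels"];hsv=cv2.cvtColor(im,cv2.COLOR_BGR2HSV)
    key=cv2.inRange(hsv,(12,120,90),(35,255,255));k=big(key,rk)
    P=ray(c,k[:,0,:],0.044)[:,:2]*1000
    r=cv2.minAreaRect(P.astype(np.float32));print(n,"key",r)
    b=cv2.inRange(hsv,(0,0,0),(180,255,75)) 
    d=big(b,rb);P=ray(c,d[:,0,:],0.022)[:,:2]*1000
    print("base",cv2.minAreaRect(P.astype(np.float32)))
    if n=="top0":
        out=im.copy();cv2.drawContours(out,[k],-1,(0,255,0),1);cv2.drawContours(out,[d],-1,(255,0,255),1)
        a=cv2.resize(im[125:240,230:345],(390,390),interpolation=2);o=cv2.resize(out[125:240,230:345],(390,390),interpolation=0)
        cv2.imwrite("pics/crop1.png",np.hstack([a,o]))
for nm,uv,z in(("tin",(281.5,173),.07),("jar",(206,158),.08),("cup",(247,262),.06),("red",(293.5,98),.048),("orL",(241,110),.048),("orR",(365,146),.048)):
    print(nm,ray(load("top0"),uv,z)[0].round(3))
E
```

```text
top0 key ((619.3564453125, 89.40679168701172), (30.600921630859375, 58.470157623291016), 81.26219940185547)
base ((619.6068725585938, 120.38101959228516), (102.87689971923828, 159.6773223876953), 81.34170532226562)
scene0 key ((619.8592529296875, 85.96755981445312), (23.310184478759766, 58.32766342163086), 81.03205871582031)
base ((621.5865478515625, 123.24735260009766), (112.16236877441406, 166.38186645507812), 81.43042755126953)
tin [0.63  0.133 0.07 ]
jar [0.655 0.262 0.08 ]
cup [0.476 0.193 0.06 ]
red [0.77  0.114 0.048]
orL [0.748 0.208 0.048]
orR [ 0.682 -0.015  0.048]
```

View pics/crop1.png

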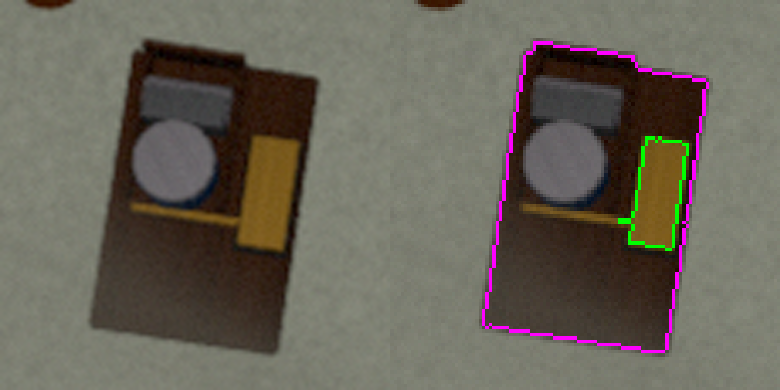

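The crop confirms the large dispenser: the blue tin (steel lid) is in the stall, the brass key is on its right (+y) side, the grey pusher is behind, and the ramp opens towards the picture's bottom. The orange tins at (241,110) and (365,146) and the small dispenser are look-alikes. Next I'll refine the frame and work out the move.

Run:
```python
from h import *
from cell import get_state
from scipy.spatial.transform import Rotation as R
res=[]
for n,rk in(("top0",(297,155,325,205)),("scene0",(300,195,338,228))):
    c=load(n);x0,y0,x1,y1=rk
    S=6;im=cv2.resize(c["pixels"][y0:y1,x0:x1],None,fx=S,fy=S,interpolation=cv2.INTER_CUBIC)
    m=cv2.inRange(cv2.cvtColor(im,cv2.COLOR_BGR2HSV),(12,110,75),(35,255,255))
    m=cv2.morphologyEx(m,cv2.MORPH_OPEN,np.ones((35,35)))
    k=max(cv2.findContours(m,0,cv2.CHAIN_APPROX_NONE)[0],key=cv2.contourArea)[:,0,:]
    P=ray(c,(k+.5)/S-.5+[x0,y0],.044)[:,:2]*1000
    r=cv2.minAreaRect(P.astype(np.float32));print(n,r)
    h=cv2.cvtColor(c["pixels"],cv2.COLOR_BGR2HSV)
t=load("top0")
# base bottom (ramp end) corners seen in the crop, scale 3.39
px=np.array([[92,327],[277,353],[317,78]])/3.391+[230,125]-.35
C=ray(t,px,.022)[:,:2]*1000;print("corners end-left,end-right,back-right",C.round(1),np.linalg.norm(np.diff(C,axis=0),axis=1))
lid=np.array([[173.5,161]])/3.391+[230,125]-.35;print("tin lid",ray(t,lid,.070)[0].round(4))
a=np.radians(8.7);d=np.array([-np.cos(a),np.sin(a)]);e=np.array([-d[1],d[0]])
print("end axis",np.degrees(np.arctan2(*(C[1]-C[2])[::-1])),"edge dir ramp-end",np.degrees(np.arctan2(*(C[1]-C[0])[::-1])))
ek=np.array([619.4,86.8]);O=ek+15*d-50*e
print("origin",O,"pred tin",O-22*d,"end-left pred",O+70*d-27.5*e,"corners disp", [( (p-O)@d,(p-O)@e) for p in C])
```

```text
top0 ((618.7333374023438, 86.58979797363281), (26.38525390625, 59.98051071166992), 81.54161071777344)
scene0 ((619.9033203125, 86.30540466308594), (25.224943161010742, 60.81123352050781), 81.62877655029297)
corners end-left,end-right,back-right [[547.7 181.5]
 [533.6  81.3]
 [684.3  59.3]] [101.18077859 152.32941541]
tin lid [0.6318 0.1345 0.07  ]
end axis 171.70416572334162 edge dir ramp-end -98.0436674396788
origin [612.13563271 138.49360664] pred tin [633.88249822 135.1658686 ] end-left pred [547.10073319 176.26544595] corners disp [(np.float64(70.17764748971162), np.float64(-32.773908238366836)), (np.float64(69.01863040880899), np.float64(68.40023191265333)), (np.float64(-83.30699512333244), np.float64(67.32570568560402))]
```

Both views agree: the key measures 60 x 26 mm, the base is about 152 x 101 mm, and the dispenser is turned by about 171.6°. The origin is (0.612, 0.138). The plan is to put the midpoint between the fingers at (0.599, 0.122) with the line through both fingers at -47.1°. The key finger then lands at dispenser (-32, 51) and the trap finger at (52, -16).

Request:
{"op": "jog_arm", "data": {"steps": [0,0,0,3.8,-2.8,0,0,0,0,0,7.5,-5.6,0,0,0,0,0,11.3,-8.5,0,0,0,0,0,15.1,-11.3,0,0,0,0,0,18.9,-14.1,0,0,0,0,0,22.6,-16.9,0,0,0,0,0,26.4,-19.8,0,0,0,0,0,30.2,-22.6,0,0]}}

```text
time_s: 0.9
tcp_pos: [0.3975, -0.1942, 0.2051]
ee_rot: [-0.0, 0.984, 0.18, -0.0]
wrist_force: [0.9, -0.4, 0.6]
grip_width: 0.0939
grasp_force: 0.0
```

Request:
{"op": "jog_arm", "data": {"steps": [0,0,-0.05,3.8,-2.8,0,0,0,0,-0.1,7.5,-5.6,0,0,0,0,-0.15,11.3,-8.5,0,0,0,0,-0.2,15.1,-11.3,0,0,0,0,-0.25,18.9,-14.1,0,0,0,0,-0.3,22.6,-16.9,0,0,0,0,-0.35,26.4,-19.8,0,0,0,0,-0.387,30.1,-22.6,0,0]}}

```text
time_s: 1.7
tcp_pos: [0.5991, 0.1237, 0.2047]
ee_rot: [-0.0, 0.93, 0.367, -0.001]
wrist_force: [1.4, -0.6, -0.0]
grip_width: 0.0944
grasp_force: 0.0
```

Request:
{"op": "jog_arm", "data": {"steps": [0,0,0,0,0,3,0,0,0,0,0,0,6.5,0,0,0,0,0,0,10,0,0,0,0,0,0,13,0,0,0,0,0,0,14.5,0,0,0,0,0,0,15,0,0,0,0,0,0,15,0,0,0,0,0,0,15,0]}}

```text
time_s: 2.5
tcp_pos: [0.6, 0.1218, 0.0575]
ee_rot: [0.001, 0.931, 0.366, 0.002]
wrist_force: [0.3, 1.0, 1.0]
grip_width: 0.0939
grasp_force: 0.0
```

Run:
```python
from cell import *
import cv2,numpy as np
a=camera("top")["pixels"][100:250,210:360];b=camera("scene")["pixels"][150:290,265:405]
cv2.imwrite("pics/low.png",np.hstack([cv2.resize(x,(400,400),interpolation=2) for x in(a,b)]))
s=get_state();print(s["time_s"],s["tcp_pos"],s["wrist_force"])
```

```text
2.6 [0.60007792 0.1218392  0.05771399] [ 0.53248896 -0.51927359 -0.40118192]
```

View pics/low.png

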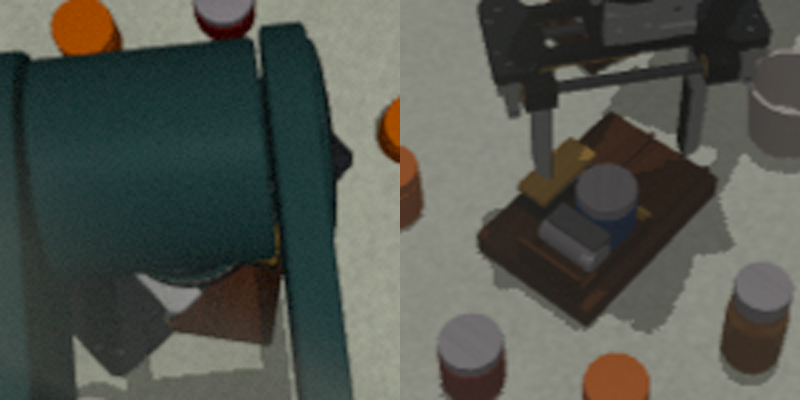

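The right half shows the key finger's tip over the brass key, at about (543,178), and the other finger over the ramp ahead of the tin, at (690,152). I'll press now.

Request:
{"op": "jog_arm", "data": {"steps": [0,0,0,0,0,0.6,0,0,0,0,0,0,1.2,0,0,0,0,0,0,1.6,0,0,0,0,0,0,2.0,0,0,0,0,0,0,2.4,0,0,0,0,0,0,2.7,0,0,0,0,0,0,2.8,0,0,0,0,0,0,2.9,0]}}

```text
time_s: 3.4
tcp_pos: [0.5995, 0.1218, 0.0299]
ee_rot: [0.001, 0.931, 0.366, 0.001]
wrist_force: [-5.8, 1.6, 16.4]
grip_width: 0.0939
grasp_force: 8.3
```

Request:
{"op": "jog_arm", "data": {"steps": [0,0,0,0,0,0,0,0,0,0,0,0,0,0,0,0,0,0,0,0,0,0,0,0,0,0,0,0,0,0,0,0,0,0,0,0,0,0,0,0,0,0,0,0,0,0,0,0,0,0,0,0,0,0,0,0]}}

```text
time_s: 4.2
tcp_pos: [0.5995, 0.1218, 0.0299]
ee_rot: [0.001, 0.931, 0.366, 0.001]
wrist_force: [-4.0, -0.1, 13.2]
grip_width: 0.0941
grasp_force: 6.7
```

Run:
```python
from cell import *
import cv2,numpy as np
a=camera("top")["pixels"][100:250,210:360];c=camera("scene");b=c["pixels"][150:290,265:405]
np.savez("scene1.npz",**c)
cv2.imwrite("pics/press.png",np.hstack([cv2.resize(x,(400,400),interpolation=2) for x in(a,b)]))
s=get_state();print(s["time_s"],s["tcp_pos"],s["wrist_force"],s["ft_torque"],s["ee_rot"])
```

```text
4.3 [0.59950547 0.12178995 0.0299589 ] [-5.52787723  0.24568487 13.99914341] [-0.42156006  0.50097819 -0.14386301] [6.94808961e-04 9.30748886e-01 3.65655900e-01 1.33830811e-03]
```

View pics/press.png

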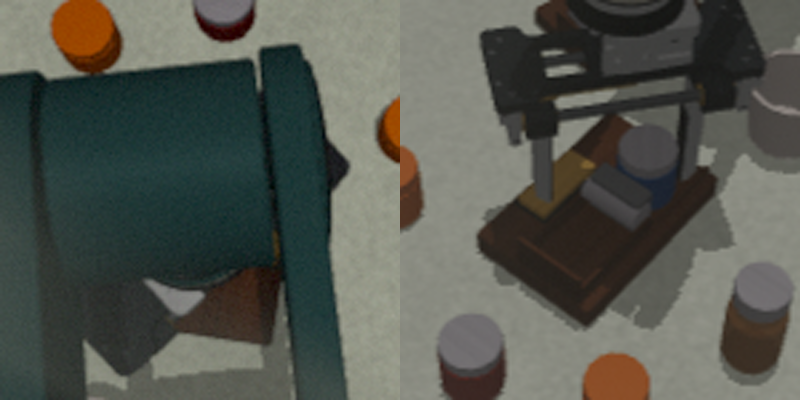

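The tin now stands on the ramp against the far finger, with its lid at crop (648,150). The key is down, with 14 N on it at z = 0.030. I'll check the tin's position and stillness.

Run:
```python
from h import *
from cell import *
c0=load("scene1");c1=camera("scene")
u=np.array([248/400*140+265,150/400*140+150])
p=ray(c0,u,.07)[0]*1000;a=np.radians(8.4);d=np.array([-np.cos(a),np.sin(a)]);e=np.array([-d[1],d[0]])
v=p[:2]-[611.8,138.2];print("tin in dispenser",v@d,v@e)
print("diff",np.abs(c0["pixels"][150:290,265:405].astype(int)-c1["pixels"][150:290,265:405]).max(), get_state()["tcp_pos"],get_state()["wrist_force"])
```

```text
tin in dispenser 22.307964696479434 -2.1412839897826945
diff 25 [0.59949983 0.12178914 0.02996793] [-5.02296511 -0.13187694 13.34022498]
```

Request:
{"op": "jog_arm", "data": {"steps": [0,0,0,0,0,0.03,0,0,0,0,0,0,0.05,0,0,0,0,0,0,0.05,0,0,0,0,0,0,0.05,0,0,0,0,0,0,0.05,0,0,0,0,0,0,0.05,0,0,0,0,0,0,0.05,0,0,0,0,0,0,0.05,0]}}

```text
time_s: 5.15
tcp_pos: [0.5995, 0.1218, 0.0299]
ee_rot: [0.001, 0.931, 0.366, 0.001]
wrist_force: [-5.7, -0.0, 15.7]
grip_width: 0.0937
grasp_force: 7.8
```

Pressing further added force without adding travel, so the key is on its stop. The tin is at about x = 22 mm and still, so I'm handing in.

```bash
python3 -c "
from cell import *
print(hand_in())"
```

```text
the job is handed in; nothing more can be done
None
```

The job is handed in while holding: the key is fully down on its stop under one finger, and the blue tin stands still against the other finger on the ramp, its centre about 22 mm past the gate; no bystander was touched.

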